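# Close the bolt tub with its snap lid and keep it pressed

### The arm

A 7-joint arm with a two-finger parallel gripper is mounted at the origin on the work surface. World frame = base frame: x ahead of the robot, y to its left, z up, the work surface at z = 0. Lengths are in m, angles in rad, forces in N, time in s.
With the tool pointing down it reaches from about 0.425 to 0.975 m from the base axis. Payload 16.7 kg.
Tool frame: the origin (TCP) lies at the very end of the fingers, on their centre line; the grasp point (between the pads) lies r.grip_point_offset behind it (r.grip_point_offset is the distance from the TCP to the grasp point, in m); z points along the fingers, y is the line along which they close (so a half turn about z gives the same grasp; the last joint's range is limited). The gripper opens to 85 mm and grips with 20 to 120 N. Pads are 22 mm wide; open, the fingers measure 114 mm over their backs; the gripper's body (76 mm by 85 mm) begins 54 mm behind the grasp point. The pads swing forward as they close: fully open they stand 13 mm farther back than shut.
Start: joints at [0.951, 0.426, 0.074, 1.606, -0.034, 1.111, -0.067], TCP at [0.306, -0.602, 0.204] pointing down, gripper open.
Joint ranges: [-2.85, 2.85], [-0.5, 2.14], [-1.23, 1.37], [0.21, 2.46], [-1.02, 4.16], [0.16, 2.05], [-2.73, 2.73]. Speed limits (rad/s): [1.89, 1.89, 2.39, 2.39, 3.01, 3.01, 3.01].

### API

Orientations are given as a 3x3 rotation matrix whose columns are the frame's x, y, z axes.
In Python, from rig import sensors, optics, r gives the robot as it stands. The module is installed in compiled form; this text tells all that it offers.
- The arm moves only by the tool servo_tool, never from a script. Its argument "deltas" is a list of rows, each an object with "translation": the shift along the tool's x, y, z as a fraction of full scale, a list of three; "delta_rot": the turn, a rotation vector about the tool's x, y, z as a fraction of full scale, a list of three; "gripper": the closure in counts, from 0 (fully open) to 255 (shut). A call has exactly 5 rows; each row is the pose to reach, as a shift and turn from the pose commanded when the call began, along the tool's axes at that moment, turning the shorter way round; what a row does not reach only later rows make up. Full scale, the value 1, is 0.3 m for a shift and 180 degrees for a turn. A row lasts 1/10 s, in which the tool goes at most 50 mm and 8.59 degrees, less where a joint would pass 70% of its speed; a pose out of reach is approached as far as the arm can. A call with a number of a shift or a turn outside -1 to 1 is refused whole. A call with a gripper value outside its range is refused whole. The fingers move at their own pace and stop on an object; the grip force is fixed at half the most. Time passes only in rows, so rows that repeat a pose let the fingers close, or fill a call up. It gives the time, the measured TCP pose, the force, the opening and the grip force at its end, in the units of the state.
- sensors.read_state(): the state, without advancing time (a new reading comes with each control period).
- optics.capture(name): name is "scene" or "top"; returns the picture (384x512x3 uint8, blue, green, red); there is no depth.
- optics.camera_model(name): a dict with "camera_matrix" (3x3 intrinsics, pixels), "dist" ([k1, k2, p1, p2, k3] as OpenCV has them; the pictures are not rectified), "R" (3x3) and "t" (3): a world point X has camera coordinates R X + t. Camera axes: x right, y down, z forward; pixel columns grow to the right and rows downward; lengths in m; the calibration is good to about 2 mm. A picture is of the moment at which its call begins. camera_model takes no time and is no camera call.
- r.close_job(): hands the job in; it is judged then, once.
The state is a dict: "time": time; "joint_positions": joint angles; "qvel": joint speeds; "joint_efforts": joint torques, N m; "tool_pos": TCP position; "tool_rot": TCP orientation; "ft_force": force on the tool from outside, world axes, zero at the start; "ft_torque": the same for the moment, N m; "grip_width": finger opening in m; "finger_force": force on a finger pad.
Only numpy, scipy, OpenCV 4.12 (cv2) and the standard library are available. Lean on these libraries where they do the work, as an engineer would, in place of code of your own. Each camera call takes 0.05 s, during which the arm holds its last target. There are 200 camera calls.

### The job

The open tub of bolts stands in the taped circle on the bench. Slide it along the bench top, without lifting or tipping it, until it stands inside the taped square; then fit its lid and press it down until it snaps fully home all round, and keep pressing: finish with the gripper still on the lid, pushing it down firmly. Leave everything else on the bench where it is.

Things in the scene. Friction and masses are not known exactly. Their poses are not given: they have to be found in the camera images.
- tub_mid (a point): The open tub: round, white plastic, full of bolts, about 0.45 kg (it varies), loose on the bench in the taped circle. Straight body 60 mm in diameter, 72 mm high; rolled rim 66 mm across and 5 mm thick at the top; open above. This point lies on its axis, half-way up, 36 mm above its base; z along the axis. It can be held across its upper part, or pushed.
- tub_rim (a point): Centre of the tub's mouth, level with the top of the rim, 72 mm above its base; z along the tub's axis.
- lid_knob (a point): The tub's lid: round, grey, 75 mm across, 0.05 kg, loose on the bench, right way up. Plate 3 mm thick, its top 13 mm above the lid's lower edge; on its middle an upright round knob 26 mm in diameter, 32 mm tall. This point lies on the axis half-way up the knob, 16 mm above the plate's top and 29 mm above the lower edge; z along the axis. Any turn about the axis fits.
- lid_edge (a point): Centre of the lid's lower edge. Its 10 mm deep skirt goes over the outside of the rim, 2 mm to spare all round. Four spring tabs in it meet the rim 7 to 8 mm above the seat, resist with a push rising to some 8 to 20 N, then suddenly give way; the tub may hop up into the lid by 4 mm. Fully home, the plate lies on the rim, this point 10 mm below tub_rim. Then keep pressing with 10 to 20 N.
- square: The square outlined in 12 mm wide flat black tape on the bench top, where the tub has to go: 96 mm inside, 120 mm outside. Origin at its centre, on the bench top. It is fixed; its place changes from run to run.
- circle: The circle of 12 mm wide flat black tape on the bench top in which the tub stands at first: 96 mm inside, 120 mm outside. Origin at its centre, on the bench top. Square and circle lie side by side, either one to the left, with a clear strip of bench between them.
Not all that is in view belongs to the job. What is shaped like the part that bears lid_knob but green is not meant.

How it is judged:
By the outcome, as a careful person would: the job done as asked, in the order asked, and still so for the second after the job is handed in, while the arm keeps its last pose, push and grip.
It also fails if it takes over 69 s, if anything falls off the work surface, if the arm or the gripper's body presses on something with over 40 N, if the wrist force passes 120 N, or if a joint passes its speed limit or range.

## Working session

There is one attempt and no reset: what is moved stays moved. The work goes in short steps, Python scripts to look and compute and a tool call to move; the robot and the scene stay as the last step left them, time stands still between calls to the robot, and variables do not carry over. Pictures are saved under pics/ and viewed, at most 10 in all, crops included, and the job is handed in when it is done.

Besides the shell and the picture viewer there is one more tool, called in YAML: its name, and indented under it one key for each argument. servo_tool: Moves the arm, as the interface text tells. Shift numbers are shares of 0.3 m and turn numbers shares of 180 degrees, none past 1 either way. Its arguments: {"type":"object","properties":{"deltas":{"type":"array","items":{"type":"object","properties":{"translation":{"type":"array","items":{"type":"number","minimum":-1,"maximum":1}},"delta_rot":{"type":"array","items":{"type":"number","minimum":-1,"maximum":1}},"gripper":{"type":"number"}}}}},"required":["deltas"]}

```bash
mkdir -p pics; cat > h.py <<'E'
import numpy as np, cv2
from rig import sensors, optics, r
def ray(name,uv):
    m=optics.camera_model(name);K=np.array(m["camera_matrix"]);R=np.array(m["R"]);t=np.array(m["t"])
    p=cv2.undistortPoints(np.array(uv,float).reshape(-1,1,2),K,np.array(m["dist"])).reshape(-1,2)
    d=np.c_[p,np.ones(len(p))]@R; return -R.T@t,d
def atz(name,uv,z):
    c,d=ray(name,uv); return c+d*((z-c[2])/d[:,2])[:,None]
def proj(name,X):
    m=optics.camera_model(name)
    return cv2.projectPoints(np.array(X,float).reshape(-1,1,3),cv2.Rodrigues(np.array(m["R"]))[0],np.array(m["t"],float),np.array(m["camera_matrix"]),np.array(m["dist"],float))[0].reshape(-1,2)
E
python3 - <<'E'
from h import *
a=optics.capture("scene");b=optics.capture("top")
cv2.imwrite("pics/s0r.png",a);cv2.imwrite("pics/t0r.png",b)
cv2.imwrite("pics/t0.png",cv2.resize(b,(800,600)));cv2.imwrite("pics/s0.png",cv2.resize(a,(800,600)))
s=sensors.read_state();print(s["tool_pos"],s["tool_rot"],s["ft_force"],s["time"],r.grip_point_offset,s["grip_width"])
for n in("scene","top"):print(ray(n,[[256,192]]))
E
```

```text
[ 0.30596194 -0.60123256  0.20327962] [[ 8.91237776e-01  4.53535952e-01 -6.05349616e-04]
 [ 4.53536348e-01 -8.91237217e-01  1.00189163e-03]
 [-8.51162334e-05 -1.16747172e-03 -9.99999315e-01]] [ 0.41236024 -0.73152906  0.19115073] 0.1 0.0187 0.08533958400828448
(array([0.97107012, 0.14315777, 0.75906349]), array([[-0.56969719, -0.16097972, -0.8062628 ]]))
(array([0.37013807, 0.01768756, 0.79382447]), array([[ 0.13535585, -0.04177601, -0.9899383 ]]))
```

View pics/t0.png

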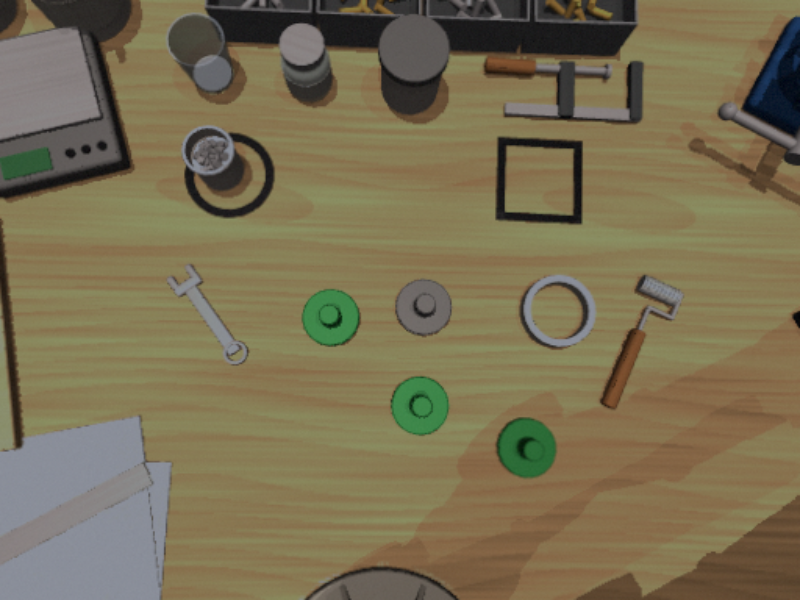

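View pics/s0.png

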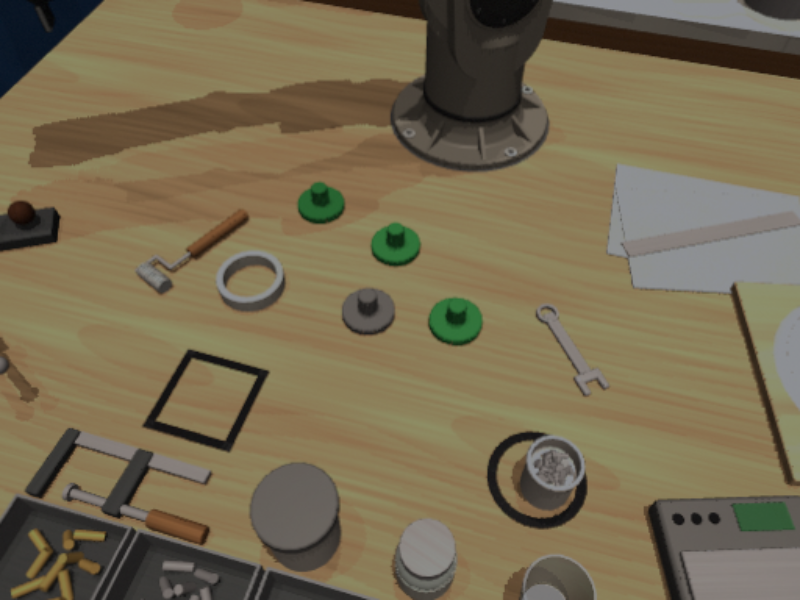

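The top view shows the tub rim near (210,150) in the taped circle (229,175), the square at (540,180) and the grey lid at (424,307). These could be taken for the lid: green look-alikes at (330,317), (420,405) and (527,448), a tall grey canister at (413,50), a jar at (303,45) and a white ring at (559,312). The only grey lid with a knob is at (424,307), so I choose that one and check it in a crop.

```bash
python3 - <<'E'
from h import *
b=cv2.imread("pics/t0r.png");a=cv2.imread("pics/s0r.png")
def crop(i,x,y,w=66,h=50): return cv2.resize(i[y:y+h,x:x+w],(396,300),interpolation=cv2.INTER_CUBIC)
m=np.vstack([np.hstack([crop(b,110,75),crop(b,238,172)]),np.hstack([crop(a,315,275),crop(a,203,174)])])
cv2.imwrite("pics/m0.png",m)
s=.64
print("sq",atz("top",np.array([[498,138],[582,141],[581,222],[497,219]])*s,0).round(4))
print("sq scene",atz("scene",np.array([[190,351],[269,373],[230,447],[146,426]])*s,0).round(4))
print("circ",atz("top",[[229*s,175*s]],0),atz("scene",[[537*s,478*s]],0))
print("all",atz("top",np.array([[330,317],[420,405],[559,312],[413,50],[303,45],[210,270],[565,112],[505,110],[200,40],[212,75]])*s,0).round(3))
E
```

```text
sq [[ 0.7108 -0.1498  0.    ]
 [ 0.7095 -0.2681  0.    ]
 [ 0.5927 -0.2643  0.    ]
 [ 0.5942 -0.1479  0.    ]]
sq scene [[ 0.5941 -0.2604  0.    ]
 [ 0.5976 -0.144   0.    ]
 [ 0.7076 -0.1499  0.    ]
 [ 0.7093 -0.2629  0.    ]]
circ [[0.64574081 0.22026584 0.        ]] [[0.64693142 0.22249097 0.        ]]
all [[ 0.454  0.077  0.   ]
 [ 0.34  -0.044  0.   ]
 [ 0.467 -0.231  0.   ]
 [ 0.837 -0.029  0.   ]
 [ 0.838  0.127  0.   ]
 [ 0.514  0.238  0.   ]
 [ 0.752 -0.245  0.   ]
 [ 0.752 -0.16   0.   ]
 [ 0.839  0.269  0.   ]
 [ 0.788  0.25   0.   ]]
```

View pics/m0.png

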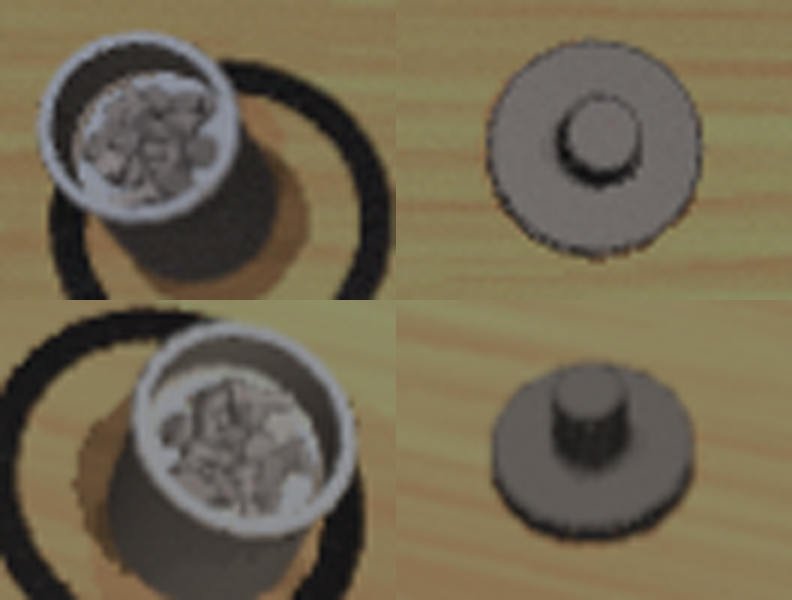

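The crop shows a grey lid with an upright knob, its knob top at raw top (272.6,193.9), and the tub rim at raw top (132.7,95.8).

```bash
python3 - <<'E'
from h import *
print("rim",atz("top",[[132.7,95.8]],.072),atz("scene",[[355.4,296.0]],.072))
print("knobtop",atz("top",[[272.6,193.9]],.045),atz("scene",[[235.1,188.9]],.045))
print("plate",atz("top",[[270.7,196.3]],.013),atz("scene",[[235.3,198.1]],.013))
E
```

```text
rim [[0.6523452  0.22992055 0.072     ]] [[0.65468892 0.23200847 0.072     ]]
knobtop [[ 0.46942189 -0.04697912  0.045     ]] [[ 0.47056496 -0.04472356  0.045     ]]
plate [[ 0.46857158 -0.04584826  0.013     ]] [[ 0.47212729 -0.04518462  0.013     ]]
```

servo_tool:
  deltas:
    - {"translation": [0.12,-0.1,0],"delta_rot": [0,0,0.03],"gripper": 0}
    - {"translation": [0.24,-0.2,0],"delta_rot": [0,0,0.06],"gripper": 0}
    - {"translation": [0.36,-0.3,0],"delta_rot": [0,0,0.09],"gripper": 0}
    - {"translation": [0.48,-0.4,0],"delta_rot": [0,0,0.12],"gripper": 0}
    - {"translation": [0.6,-0.5,0],"delta_rot": [0,0,0.15],"gripper": 0}

```text
time: 0.6
tool_pos: [0.3988, -0.3843, 0.2037]
tool_rot: [[1.0, -0.004, -0.0], [-0.004, -1.0, 0.0], [-0.0, -0.0, -1.0]]
ft_force: [0.6, -0.1, -0.3]
grip_width: 0.0855
finger_force: 0.0
```

servo_tool:
  deltas:
    - {"translation": [0.056,-0.136,0],"gripper": 0,"delta_rot": [0,0,0]}
    - {"translation": [0.112,-0.272,0],"gripper": 0,"delta_rot": [0,0,0]}
    - {"translation": [0.168,-0.408,0],"gripper": 0,"delta_rot": [0,0,0]}
    - {"translation": [0.224,-0.544,0],"gripper": 0,"delta_rot": [0,0,0]}
    - {"translation": [0.28,-0.68,0],"gripper": 0,"delta_rot": [0,0,0]}

```text
time: 1.1
tool_pos: [0.4829, -0.1805, 0.2039]
tool_rot: [[1.0, -0.001, -0.0], [-0.001, -1.0, 0.0], [-0.0, -0.0, -1.0]]
ft_force: [0.5, -0.1, -0.8]
grip_width: 0.0855
finger_force: 0.0
```

servo_tool:
  deltas:
    - {"translation": [0.056,-0.136,0],"gripper": 0,"delta_rot": [0,0,0]}
    - {"translation": [0.112,-0.272,0],"gripper": 0,"delta_rot": [0,0,0]}
    - {"translation": [0.168,-0.408,0],"gripper": 0,"delta_rot": [0,0,0]}
    - {"translation": [0.224,-0.544,0],"gripper": 0,"delta_rot": [0,0,0]}
    - {"translation": [0.28,-0.68,0],"gripper": 0,"delta_rot": [0,0,0]}

```text
time: 1.6
tool_pos: [0.567, 0.0234, 0.2038]
tool_rot: [[1.0, -0.001, -0.0], [-0.001, -1.0, 0.0], [-0.0, -0.0, -1.0]]
ft_force: [0.5, -0.4, -0.7]
grip_width: 0.0857
finger_force: 0.0
```

servo_tool:
  deltas:
    - {"translation": [0.064,-0.154,0],"gripper": 0,"delta_rot": [0,0,0]}
    - {"translation": [0.128,-0.308,0],"gripper": 0,"delta_rot": [0,0,0]}
    - {"translation": [0.192,-0.462,0],"gripper": 0,"delta_rot": [0,0,0]}
    - {"translation": [0.256,-0.615,0],"gripper": 0,"delta_rot": [0,0,0]}
    - {"translation": [0.288,-0.691,0],"gripper": 0,"delta_rot": [0,0,0]}

```text
time: 2.1
tool_pos: [0.6532, 0.2339, 0.2032]
tool_rot: [[1.0, 0.003, -0.001], [0.003, -1.0, 0.001], [-0.001, -0.001, -1.0]]
ft_force: [-1.0, 0.3, -0.3]
grip_width: 0.0856
finger_force: 0.0
```

servo_tool:
  deltas:
    - {"translation": [0,0,0.06],"gripper": 0,"delta_rot": [0,0,0]}
    - {"translation": [0,0,0.12],"gripper": 0,"delta_rot": [0,0,0]}
    - {"translation": [0,0,0.18],"gripper": 0,"delta_rot": [0,0,0]}
    - {"translation": [0,0,0.24],"gripper": 0,"delta_rot": [0,0,0]}
    - {"translation": [0,0,0.3],"gripper": 0,"delta_rot": [0,0,0]}

```text
time: 2.6
tool_pos: [0.653, 0.2288, 0.1128]
tool_rot: [[1.0, -0.0, -0.001], [-0.0, -1.0, -0.0], [-0.001, 0.0, -1.0]]
ft_force: [0.3, 0.4, 0.4]
grip_width: 0.0856
finger_force: 0.0
```

```bash
python3 - <<'E'
from h import *
a=optics.capture("scene");b=optics.capture("top")
c=lambda i,x,y:cv2.resize(i[y:y+150,x:x+100],(400,600),interpolation=cv2.INTER_CUBIC)
cv2.imwrite("pics/a1.png",np.hstack([c(b,90,20),c(a,305,205)]))
print(sensors.read_state()["tool_pos"])
E
```

```text
[0.65162924 0.22821863 0.11107996]
```

View pics/a1.png

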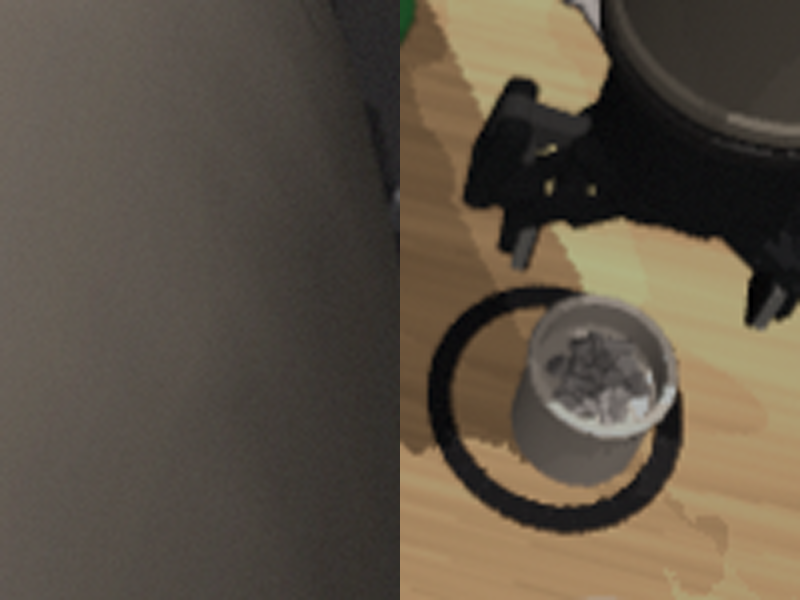

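```bash
python3 - <<'E'
from h import *
for z in(.111,.124):print(atz("scene",[[334.6,270.8],[395.8,285.8]],z))
s=sensors.read_state()
print(s["tool_pos"],proj("scene",[s["tool_pos"]]), s["time"])
E
```

```text
[[0.63726656 0.18703318 0.111     ]
 [0.637124   0.28953899 0.111     ]]
[[0.64396258 0.18615305 0.124     ]
 [0.64382288 0.28660262 0.124     ]]
[0.65162924 0.22821863 0.11107996] [[357.79408894 284.4962385 ]] 2.7
```

The scene crop shows fingertips at (520,265) and (765,325) straddling the tub rim at (603,365), and this agrees with the TCP reading. The top view is blocked by the arm. I go down.

servo_tool:
  deltas:
    - {"translation": [0,0,0.06],"gripper": 0,"delta_rot": [0,0,0]}
    - {"translation": [0,0,0.09],"gripper": 0,"delta_rot": [0,0,0]}
    - {"translation": [0,0,0.12],"gripper": 0,"delta_rot": [0,0,0]}
    - {"translation": [0,0,0.15],"gripper": 0,"delta_rot": [0,0,0]}
    - {"translation": [0,0,0.18],"gripper": 0,"delta_rot": [0,0,0]}

```text
time: 3.2
tool_pos: [0.6534, 0.229, 0.0597]
tool_rot: [[1.0, -0.001, 0.0], [-0.001, -1.0, 0.0], [0.0, -0.0, -1.0]]
ft_force: [-0.2, 0.3, -0.6]
grip_width: 0.0857
finger_force: 0.0
```

```bash
python3 - <<'E'
from h import *
a=optics.capture("scene")
c=lambda i,x,y:cv2.resize(i[y:y+100,x:x+130],(780,600),interpolation=cv2.INTER_CUBIC)
cv2.imwrite("pics/a2.png",c(a,300,235))
s=sensors.read_state();print(s["tool_pos"],s["ft_force"])
E
```

```text
[0.65260342 0.22869075 0.05800048] [ 0.37305143 -0.49602221 -2.45283772]
```

View pics/a2.png

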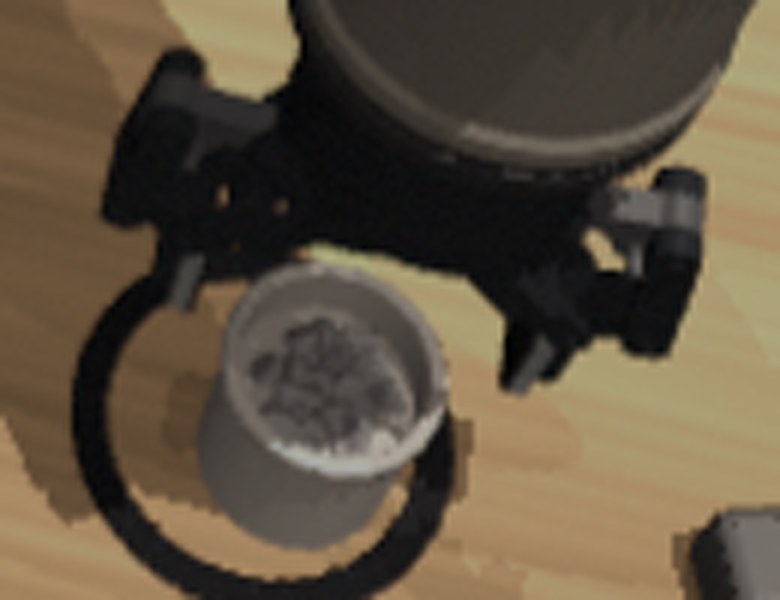

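```bash
python3 - <<'E'
from h import *
for z in (.058,.071,.085):
  for x in (-.011,0,.011):
    print(z,x,((proj("scene",[[.6526+x,.2287+y,z] for y in(-.057,-.043,.043,.057)])-[300,235])*6+2.5).round(0).tolist())
print(((proj("scene",[[.6526,.2287,.072],[.6535,.231,.072]])-[300,235])*6+2.5).round())
print(atz("scene",[[329.6,284.6],[385.4,298.8]],.071))
E
```

```text
0.058 -0.011 [[131.0, 296.0], [177.0, 307.0], [467.0, 380.0], [515.0, 392.0]]
0.058 0 [[124.0, 329.0], [171.0, 341.0], [463.0, 415.0], [511.0, 428.0]]
0.058 0.011 [[118.0, 363.0], [165.0, 375.0], [459.0, 451.0], [508.0, 464.0]]
0.071 -0.011 [[136.0, 277.0], [183.0, 289.0], [477.0, 363.0], [526.0, 375.0]]
0.071 0 [[130.0, 311.0], [177.0, 323.0], [473.0, 398.0], [523.0, 411.0]]
0.071 0.011 [[123.0, 346.0], [171.0, 358.0], [470.0, 434.0], [519.0, 447.0]]
0.085 -0.011 [[142.0, 257.0], [190.0, 269.0], [488.0, 343.0], [538.0, 356.0]]
0.085 0 [[136.0, 291.0], [184.0, 303.0], [485.0, 379.0], [535.0, 392.0]]
0.085 0.011 [[129.0, 326.0], [177.0, 338.0], [481.0, 416.0], [532.0, 428.0]]
[[324. 359.]
 [332. 364.]]
[[0.64526382 0.18541802 0.071     ]
 [0.64553197 0.28291014 0.071     ]]
```

The crop shows light fingertip facets near (185,300) and (520,385), and the rim centre at (335,370). The fingers look higher than I expected, so I go further down slowly and watch the force.

servo_tool:
  deltas:
    - {"translation": [0,0,0.02],"gripper": 0,"delta_rot": [0,0,0]}
    - {"translation": [0,0,0.04],"gripper": 0,"delta_rot": [0,0,0]}
    - {"translation": [0,0,0.06],"gripper": 0,"delta_rot": [0,0,0]}
    - {"translation": [0,0,0.08],"gripper": 0,"delta_rot": [0,0,0]}
    - {"translation": [0,0,0.1],"gripper": 0,"delta_rot": [0,0,0]}

```text
time: 3.75
tool_pos: [0.6533, 0.2289, 0.0295]
tool_rot: [[1.0, -0.001, 0.0], [-0.001, -1.0, 0.0], [0.0, -0.0, -1.0]]
ft_force: [0.2, 0.0, -0.5]
grip_width: 0.0853
finger_force: 0.0
```

```bash
python3 - <<'E'
from h import *
a=optics.capture("scene")
c=lambda i,x,y:cv2.resize(i[y:y+100,x:x+130],(780,600),interpolation=cv2.INTER_CUBIC)
cv2.imwrite("pics/a3.png",c(a,300,235))
s=sensors.read_state();print(s["tool_pos"],s["ft_force"])
E
```

```text
[0.65272898 0.22875032 0.02844513] [-1.3192182   0.88872883 -0.80105267]
```

View pics/a3.png

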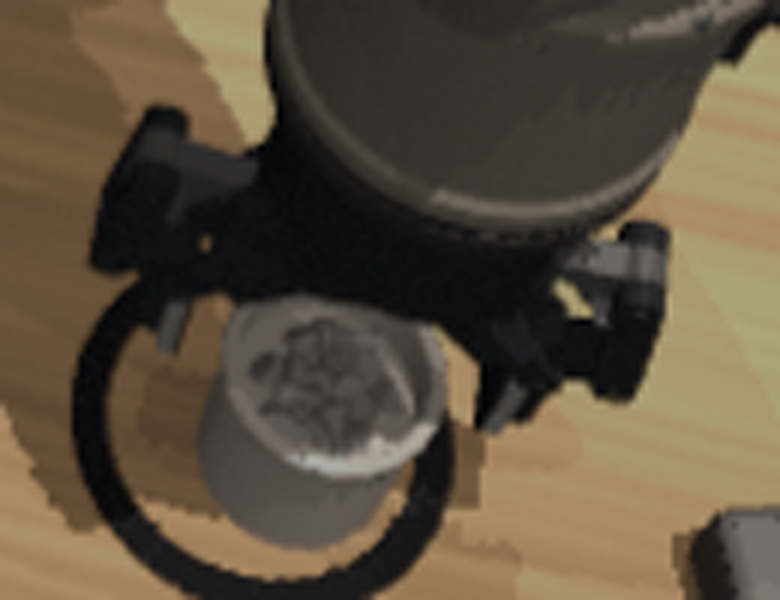

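```bash
python3 - <<'E'
from h import *
P=lambda X:((proj("scene",X)-[300,235])*6+2.5).round(0).tolist()
for hx in(.038,.0425):
  print(hx,P([[.653+hx,.229+y,.102] for y in(-.0425,-.038,0,.038,.0425)]))
print(P([[.653,.229,z] for z in (.03,.042,.067)]),P([[.664,.229,z] for z in (.03,.042,.067)]))
# flange circle
for z in (.14,.16,.18): print(z,P([[.653+.0375*np.cos(t),.229+.0375*np.sin(t),z] for t in(0,np.pi/2,-np.pi/2)]))
print(P([[.6535+.033*np.cos(t),.231+.033*np.sin(t),.072] for t in(0,np.pi/2,np.pi,-np.pi/2)]))
E
```

```text
0.038 [[172.0, 406.0], [188.0, 410.0], [327.0, 446.0], [469.0, 483.0], [486.0, 487.0]]
0.0425 [[169.0, 421.0], [186.0, 426.0], [325.0, 462.0], [467.0, 499.0], [484.0, 503.0]]
[[300.0, 415.0], [307.0, 400.0], [322.0, 367.0]] [[294.0, 450.0], [302.0, 435.0], [317.0, 403.0]]
0.14 [[355.0, 390.0], [514.0, 295.0], [233.0, 226.0]]
0.16 [[370.0, 360.0], [533.0, 263.0], [245.0, 192.0]]
0.18 [[387.0, 328.0], [553.0, 229.0], [258.0, 158.0]]
[[317.0, 472.0], [447.0, 393.0], [346.0, 261.0], [219.0, 335.0]]
```

The crop shows fingertips at (170,350) and (490,430) outside the rim, with no contact force. Next I lower to about z = 0.016 and close in steps, checking width and force.

servo_tool:
  deltas:
    - {"translation": [0,0,0.02],"gripper": 0,"delta_rot": [0,0,0]}
    - {"translation": [0,0,0.045],"gripper": 0,"delta_rot": [0,0,0]}
    - {"translation": [0,0,0.045],"gripper": 40,"delta_rot": [0,0,0]}
    - {"translation": [0,0,0.045],"gripper": 60,"delta_rot": [0,0,0]}
    - {"translation": [0,0,0.045],"gripper": 65,"delta_rot": [0,0,0]}

```text
time: 4.3
tool_pos: [0.6533, 0.2294, 0.0167]
tool_rot: [[1.0, -0.0, 0.0], [-0.0, -1.0, 0.0], [0.0, -0.0, -1.0]]
ft_force: [-0.0, 1.6, -1.6]
grip_width: 0.0638
finger_force: 24.2
```

servo_tool:
  deltas:
    - {"translation": [0,0,0],"gripper": 68,"delta_rot": [0,0,0]}
    - {"translation": [0,0,0],"gripper": 71,"delta_rot": [0,0,0]}
    - {"translation": [0,0,0],"gripper": 74,"delta_rot": [0,0,0]}
    - {"translation": [0,0,0],"gripper": 77,"delta_rot": [0,0,0]}
    - {"translation": [0,0,0],"gripper": 80,"delta_rot": [0,0,0]}

```text
time: 4.8
tool_pos: [0.6535, 0.2294, 0.017]
tool_rot: [[1.0, -0.0, 0.001], [-0.0, -1.0, 0.001], [0.001, -0.001, -1.0]]
ft_force: [-0.7, 2.5, 6.4]
grip_width: 0.0627
finger_force: 64.3
```

servo_tool:
  deltas:
    - {"translation": [0,0.03,0],"gripper": 85,"delta_rot": [0,0,0]}
    - {"translation": [0,0.09,0],"gripper": 85,"delta_rot": [0,0,0]}
    - {"translation": [0,0.16,0],"gripper": 85,"delta_rot": [0,0,0]}
    - {"translation": [0,0.23,0],"gripper": 85,"delta_rot": [0,0,0]}
    - {"translation": [0,0.3,0],"gripper": 85,"delta_rot": [0,0,0]}

```text
time: 5.3
tool_pos: [0.6536, 0.1391, 0.017]
tool_rot: [[1.0, 0.0, 0.001], [0.0, -1.0, 0.001], [0.001, -0.001, -1.0]]
ft_force: [0.6, 5.0, 4.4]
grip_width: 0.0627
finger_force: 64.8
```

```bash
python3 - <<'E'
from h import *
a=optics.capture("scene");b=optics.capture("top")
c=lambda i,x,y:cv2.resize(i[y:y+150,x:x+100],(400,600),interpolation=cv2.INTER_CUBIC)
cv2.imwrite("pics/a4.png",np.hstack([c(b,130,40),c(a,265,195)]))
s=sensors.read_state();print(s["tool_pos"],s["ft_force"],s["grip_width"])
E
```

```text
[0.65388906 0.13498713 0.01682305] [-0.05368056 -5.6386737   4.4954933 ] 0.0627776081661714
```

View pics/a4.png

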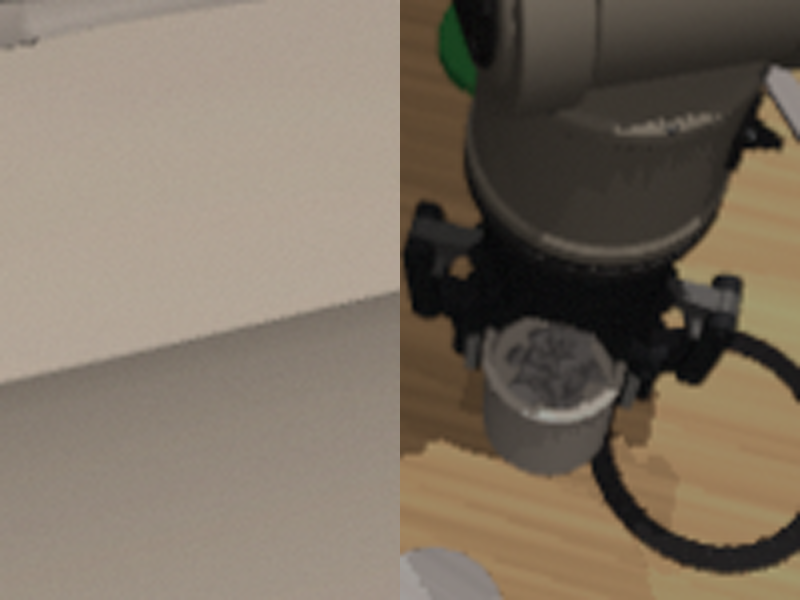

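The scene half of the crop shows the tub upright between the fingers at (550,395), clear of the circle. The top view is blocked. I keep sliding.

servo_tool:
  deltas:
    - {"translation": [0,0.07,0],"gripper": 85,"delta_rot": [0,0,0]}
    - {"translation": [0,0.16,0],"gripper": 85,"delta_rot": [0,0,0]}
    - {"translation": [0,0.25,0],"gripper": 85,"delta_rot": [0,0,0]}
    - {"translation": [0,0.34,0],"gripper": 85,"delta_rot": [0,0,0]}
    - {"translation": [0,0.43,0],"gripper": 85,"delta_rot": [0,0,0]}

```text
time: 5.9
tool_pos: [0.6536, 0.0103, 0.017]
tool_rot: [[1.0, 0.0, 0.001], [0.0, -1.0, 0.001], [0.001, -0.001, -1.0]]
ft_force: [1.2, 5.1, 5.0]
grip_width: 0.0626
finger_force: 65.4
```

servo_tool:
  deltas:
    - {"translation": [0,0.09,0],"gripper": 85,"delta_rot": [0,0,0]}
    - {"translation": [0,0.18,0],"gripper": 85,"delta_rot": [0,0,0]}
    - {"translation": [0,0.27,0],"gripper": 85,"delta_rot": [0,0,0]}
    - {"translation": [0,0.36,0],"gripper": 85,"delta_rot": [0,0,0]}
    - {"translation": [0,0.43,0],"gripper": 85,"delta_rot": [0,0,0]}

```text
time: 6.4
tool_pos: [0.6536, -0.1197, 0.017]
tool_rot: [[1.0, -0.001, 0.001], [-0.001, -1.0, 0.001], [0.001, -0.001, -1.0]]
ft_force: [0.8, 7.8, 6.8]
grip_width: 0.0626
finger_force: 65.4
```

servo_tool:
  deltas:
    - {"translation": [0,0.08,0],"gripper": 85,"delta_rot": [0,0,0]}
    - {"translation": [-0.003,0.16,0],"gripper": 85,"delta_rot": [0,0,0]}
    - {"translation": [-0.005,0.23,0],"gripper": 85,"delta_rot": [0,0,0]}
    - {"translation": [-0.005,0.285,0],"gripper": 85,"delta_rot": [0,0,0]}
    - {"translation": [-0.005,0.285,0],"gripper": 85,"delta_rot": [0,0,0]}

```text
time: 6.9
tool_pos: [0.6517, -0.2076, 0.0169]
tool_rot: [[1.0, -0.003, 0.001], [-0.003, -1.0, -0.002], [0.001, 0.002, -1.0]]
ft_force: [1.1, -4.7, 4.6]
grip_width: 0.0628
finger_force: 65.6
```

servo_tool:
  deltas:
    - {"translation": [0,0,0],"gripper": 60,"delta_rot": [0,0,0]}
    - {"translation": [0,0,0],"gripper": 40,"delta_rot": [0,0,0]}
    - {"translation": [0,0,0],"gripper": 0,"delta_rot": [0,0,0]}
    - {"translation": [0,0,0],"gripper": 0,"delta_rot": [0,0,0]}
    - {"translation": [0,0,0],"gripper": 0,"delta_rot": [0,0,0]}

```text
time: 7.4
tool_pos: [0.6515, -0.2042, 0.0164]
tool_rot: [[1.0, -0.0, -0.0], [-0.0, -1.0, 0.0], [-0.0, -0.0, -1.0]]
ft_force: [-0.1, 0.3, 0.4]
grip_width: 0.0856
finger_force: 0.0
```

servo_tool:
  deltas:
    - {"translation": [0,0,-0.06],"gripper": 0,"delta_rot": [0,0,0]}
    - {"translation": [0,0,-0.15],"gripper": 0,"delta_rot": [0,0,0]}
    - {"translation": [0,0,-0.28],"gripper": 0,"delta_rot": [0,0,0]}
    - {"translation": [0,0,-0.4],"gripper": 0,"delta_rot": [0,0,0]}
    - {"translation": [0,0,-0.5],"gripper": 0,"delta_rot": [0,0,0]}

```text
time: 7.9
tool_pos: [0.652, -0.2045, 0.1702]
tool_rot: [[1.0, -0.0, 0.002], [-0.0, -1.0, -0.0], [0.002, 0.0, -1.0]]
ft_force: [0.6, 0.0, -0.0]
grip_width: 0.0854
finger_force: 0.0
```

servo_tool:
  deltas:
    - {"translation": [-0.12,-0.105,0],"gripper": 0,"delta_rot": [0,0,0]}
    - {"translation": [-0.24,-0.21,0],"gripper": 0,"delta_rot": [0,0,0]}
    - {"translation": [-0.36,-0.315,0],"gripper": 0,"delta_rot": [0,0,0]}
    - {"translation": [-0.48,-0.42,0],"gripper": 0,"delta_rot": [0,0,0]}
    - {"translation": [-0.605,-0.527,0],"gripper": 0,"delta_rot": [0,0,0]}

```text
time: 8.4
tool_pos: [0.4688, -0.0453, 0.1676]
tool_rot: [[1.0, -0.001, 0.001], [-0.001, -1.0, -0.0], [0.001, 0.0, -1.0]]
ft_force: [0.8, 2.0, 0.7]
grip_width: 0.0853
finger_force: 0.0
```

```bash
python3 - <<'E'
from h import *
a=optics.capture("scene");b=optics.capture("top")
def c(i,x,y): return cv2.resize(i[y:y+100,x:x+66],(396,600),interpolation=cv2.INTER_CUBIC)
cv2.imwrite("pics/a5.png",np.hstack([c(b,310,60),c(a,85,195)]))
cv2.imwrite("pics/a5s.png",a);cv2.imwrite("pics/a5t.png",b)
s=sensors.read_state();print(s["tool_pos"],s["ft_force"])
E
```

```text
[ 0.46630793 -0.04303195  0.16775563] [-0.39027333 -0.6439609   0.36380006]
```

View pics/a5.png

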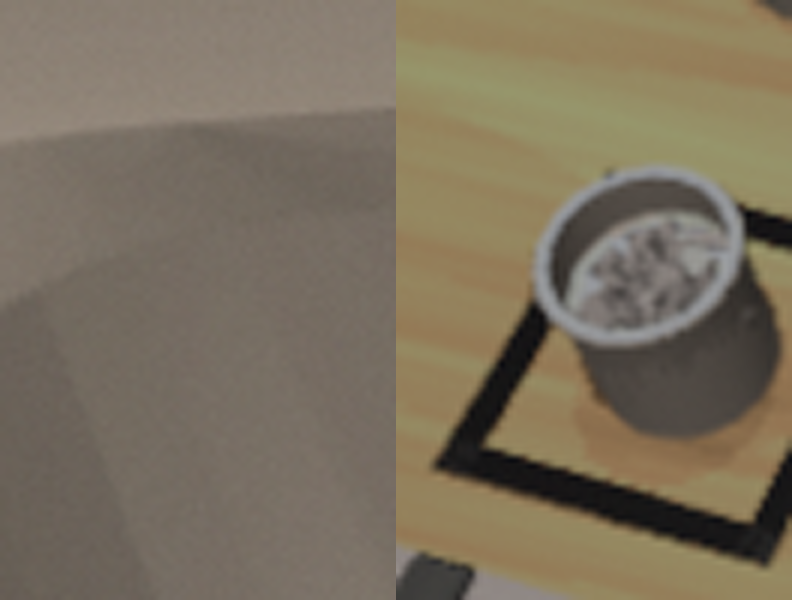

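```bash
python3 - <<'E'
from h import *
print(atz("scene",[[125.3,237.4]],.072))
b=atz("scene",[[(778-396)/6-.4+85,0],],0)
# tape inner corner checks: outer corners lower-left, lower-right
print(atz("scene",(np.array([[44,465],[374,565]])/6-.4+[85,195]),0))
E
```

```text
[[ 0.65366783 -0.20263486  0.072     ]]
[[ 0.70901425 -0.26634663  0.        ]
 [ 0.71273146 -0.14803871  0.        ]]
```

The tub stands upright inside the square, with the rim centre near (640,257) in the scene half of the crop. I go down on the grey lid.

servo_tool:
  deltas:
    - {"translation": [0,0,0.1],"gripper": 0,"delta_rot": [0,0,0]}
    - {"translation": [0,0,0.2],"gripper": 0,"delta_rot": [0,0,0]}
    - {"translation": [0,0,0.3],"gripper": 0,"delta_rot": [0,0,0]}
    - {"translation": [0,0,0.4],"gripper": 0,"delta_rot": [0,0,0]}
    - {"translation": [0,0,0.4],"gripper": 0,"delta_rot": [0,0,0]}

```text
time: 9.0
tool_pos: [0.4685, -0.0464, 0.0446]
tool_rot: [[1.0, -0.0, -0.004], [-0.0, -1.0, 0.0], [-0.004, -0.0, -1.0]]
ft_force: [-0.7, -0.2, 0.7]
grip_width: 0.0855
finger_force: 0.0
```

```bash
python3 - <<'E'
from h import *
s=sensors.read_state();print(s["tool_pos"],s["ft_force"],s["joint_positions"],s["qvel"])
E
```

```text
[ 0.4684503  -0.04635585  0.0446215 ] [-0.70810731 -0.2080369   0.67039338] [ 0.23388568  0.33961198 -0.31487264  2.17006278  0.16854809  0.65848995
 -1.7693953 ] [ 0.01066165 -0.06085686 -0.01357794 -0.04179832 -0.03562199  0.07670773
  0.03482359]
```

servo_tool:
  deltas:
    - {"translation": [0,0,0.04],"gripper": 0,"delta_rot": [0,0,0]}
    - {"translation": [0,0,0.07],"gripper": 0,"delta_rot": [0,0,0]}
    - {"translation": [0,0,0.09],"gripper": 0,"delta_rot": [0,0,0]}
    - {"translation": [0,0,0.1],"gripper": 0,"delta_rot": [0,0,0]}
    - {"translation": [0,0,0.1],"gripper": 0,"delta_rot": [0,0,0]}

```text
time: 9.5
tool_pos: [0.4701, -0.0463, 0.0164]
tool_rot: [[1.0, -0.0, -0.0], [-0.0, -1.0, 0.0], [-0.0, -0.0, -1.0]]
ft_force: [-0.9, -0.2, -0.1]
grip_width: 0.0852
finger_force: 0.0
```

servo_tool:
  deltas:
    - {"translation": [0,0,0],"gripper": 60,"delta_rot": [0,0,0]}
    - {"translation": [0,0,0],"gripper": 110,"delta_rot": [0,0,0]}
    - {"translation": [0,0,0],"gripper": 140,"delta_rot": [0,0,0]}
    - {"translation": [0,0,0],"gripper": 155,"delta_rot": [0,0,0]}
    - {"translation": [0,0,0],"gripper": 165,"delta_rot": [0,0,0]}

```text
time: 10.0
tool_pos: [0.4701, -0.0464, 0.0165]
tool_rot: [[1.0, -0.0, 0.0], [-0.0, -1.0, 0.0], [0.0, -0.0, -1.0]]
ft_force: [0.2, 0.1, 0.5]
grip_width: 0.0301
finger_force: 0.0
```

servo_tool:
  deltas:
    - {"translation": [0,0,0],"gripper": 180,"delta_rot": [0,0,0]}
    - {"translation": [0,0,0],"gripper": 190,"delta_rot": [0,0,0]}
    - {"translation": [0,0,0],"gripper": 200,"delta_rot": [0,0,0]}
    - {"translation": [0,0,0],"gripper": 210,"delta_rot": [0,0,0]}
    - {"translation": [0,0,0],"gripper": 210,"delta_rot": [0,0,0]}

```text
time: 10.5
tool_pos: [0.4716, -0.0466, 0.0178]
tool_rot: [[1.0, -0.001, 0.003], [-0.001, -1.0, -0.001], [0.003, 0.001, -1.0]]
ft_force: [-3.2, -1.0, 26.3]
grip_width: 0.0151
finger_force: 13.2
```

The fingers closed to 15 mm, which is less than the 26 mm knob, and they are pressing down. The grasp missed, so I look before mending it.

```bash
python3 - <<'E'
from h import *
a=optics.capture("scene");b=optics.capture("top")
cv2.imwrite("pics/a6s.png",a);cv2.imwrite("pics/a6t.png",b)
x0,y0=185,120
c=cv2.resize(a[y0:y0+100,x0:x0+130],(780,600),interpolation=cv2.INTER_CUBIC)
P=lambda X:[tuple(int(v) for v in q) for q in ((proj("scene",X)-[x0,y0])*6+2.5)]
for q,col in zip(P([[.470,-.0457,.045],[.4716,-.0466,.0178],[.4716,-.0466,.10]]),[(0,0,255),(0,255,0),(255,0,0)]): cv2.drawMarker(c,q,col,0,14,1)
cv2.imwrite("pics/a6.png",c)
s=sensors.read_state();print(s["tool_pos"],s["ft_force"],s["grip_width"],s["ft_torque"])
E
```

```text
[ 0.4715892  -0.04656484  0.01774307] [-3.24223506 -0.93318654 27.22604061] 0.015118480911529689 [-0.34407706  0.68087408  0.03229171]
```

View pics/a6.png

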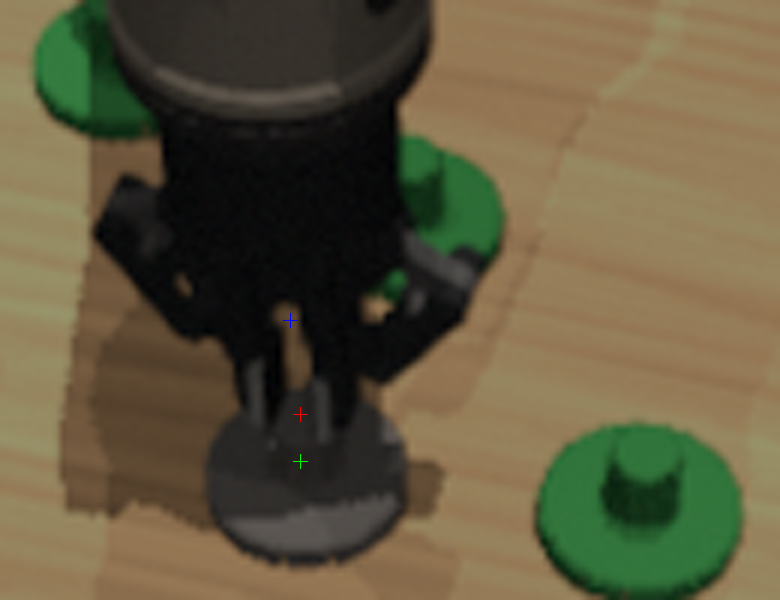

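The crop shows the lid still in place, plate at (306,470), with the fingertips at (255,420) and (325,440) at or behind the knob. This may be a height or x offset. I open, rise, and probe an empty patch of bench with the fingers shut.

servo_tool:
  deltas:
    - {"translation": [0,0,0],"gripper": 150,"delta_rot": [0,0,0]}
    - {"translation": [0,0,0],"gripper": 80,"delta_rot": [0,0,0]}
    - {"translation": [0,0,0],"gripper": 0,"delta_rot": [0,0,0]}
    - {"translation": [0,0,0],"gripper": 0,"delta_rot": [0,0,0]}
    - {"translation": [0,0,-0.02],"gripper": 0,"delta_rot": [0,0,0]}

```text
time: 11.1
tool_pos: [0.4695, -0.0463, 0.022]
tool_rot: [[1.0, -0.0, -0.001], [-0.0, -1.0, 0.0], [-0.001, -0.0, -1.0]]
ft_force: [-0.6, -0.4, 1.0]
grip_width: 0.0843
finger_force: 0.0
```

servo_tool:
  deltas:
    - {"translation": [0,0,-0.1],"gripper": 0,"delta_rot": [0,0,0]}
    - {"translation": [0,0,-0.2],"gripper": 0,"delta_rot": [0,0,0]}
    - {"translation": [0,0,-0.3],"gripper": 0,"delta_rot": [0,0,0]}
    - {"translation": [0,0,-0.3],"gripper": 100,"delta_rot": [0,0,0]}
    - {"translation": [0,0,-0.3],"gripper": 255,"delta_rot": [0,0,0]}

```text
time: 11.6
tool_pos: [0.4704, -0.0465, 0.1131]
tool_rot: [[1.0, -0.001, 0.002], [-0.001, -1.0, -0.0], [0.002, 0.0, -1.0]]
ft_force: [-0.2, -0.6, -0.4]
grip_width: 0.0593
finger_force: 0.0
```

servo_tool:
  deltas:
    - {"translation": [0.09,-0.05,0],"gripper": 255,"delta_rot": [0,0,0]}
    - {"translation": [0.18,-0.1,0],"gripper": 255,"delta_rot": [0,0,0]}
    - {"translation": [0.27,-0.15,0],"gripper": 255,"delta_rot": [0,0,0]}
    - {"translation": [0.36,-0.2,0],"gripper": 255,"delta_rot": [0,0,0]}
    - {"translation": [0.36,-0.2,0],"gripper": 255,"delta_rot": [0,0,0]}

```text
time: 12.1
tool_pos: [0.5801, 0.0163, 0.111]
tool_rot: [[1.0, 0.002, -0.001], [0.002, -1.0, 0.002], [-0.001, -0.002, -1.0]]
ft_force: [-0.9, -0.8, 0.7]
grip_width: 0.0001
finger_force: 0.0
```

servo_tool:
  deltas:
    - {"translation": [0,0,0.05],"gripper": 255,"delta_rot": [0,0,0]}
    - {"translation": [0,0,0.1],"gripper": 255,"delta_rot": [0,0,0]}
    - {"translation": [0,0,0.15],"gripper": 255,"delta_rot": [0,0,0]}
    - {"translation": [0,0,0.2],"gripper": 255,"delta_rot": [0,0,0]}
    - {"translation": [0,0,0.22],"gripper": 255,"delta_rot": [0,0,0]}

```text
time: 12.6
tool_pos: [0.5768, 0.0132, 0.0442]
tool_rot: [[1.0, -0.001, -0.003], [-0.001, -1.0, -0.0], [-0.003, 0.0, -1.0]]
ft_force: [1.0, 0.2, -0.2]
grip_width: 0.0001
finger_force: 0.0
```

servo_tool:
  deltas:
    - {"translation": [0,0,0.03],"gripper": 255,"delta_rot": [0,0,0]}
    - {"translation": [0,0,0.06],"gripper": 255,"delta_rot": [0,0,0]}
    - {"translation": [0,0,0.09],"gripper": 255,"delta_rot": [0,0,0]}
    - {"translation": [0,0,0.11],"gripper": 255,"delta_rot": [0,0,0]}
    - {"translation": [0,0,0.12],"gripper": 255,"delta_rot": [0,0,0]}

```text
time: 13.1
tool_pos: [0.5779, 0.0136, 0.0098]
tool_rot: [[1.0, -0.0, -0.001], [-0.0, -1.0, 0.0], [-0.001, -0.0, -1.0]]
ft_force: [-0.2, 0.8, 0.1]
grip_width: 0.0001
finger_force: 0.0
```

servo_tool:
  deltas:
    - {"translation": [0,0,0.01],"gripper": 255,"delta_rot": [0,0,0]}
    - {"translation": [0,0,0.015],"gripper": 255,"delta_rot": [0,0,0]}
    - {"translation": [0,0,0.02],"gripper": 255,"delta_rot": [0,0,0]}
    - {"translation": [0,0,0.025],"gripper": 255,"delta_rot": [0,0,0]}
    - {"translation": [0,0,0.03],"gripper": 255,"delta_rot": [0,0,0]}

```text
time: 13.6
tool_pos: [0.5782, 0.0136, 0.0015]
tool_rot: [[1.0, -0.001, 0.0], [-0.001, -1.0, 0.0], [0.0, -0.0, -1.0]]
ft_force: [-0.5, -0.4, -0.6]
grip_width: 0.0003
finger_force: 0.0
```

servo_tool:
  deltas:
    - {"translation": [0,0,0.006],"gripper": 255,"delta_rot": [0,0,0]}
    - {"translation": [0,0,0.012],"gripper": 255,"delta_rot": [0,0,0]}
    - {"translation": [0,0,0.018],"gripper": 255,"delta_rot": [0,0,0]}
    - {"translation": [0,0,0.018],"gripper": 255,"delta_rot": [0,0,0]}
    - {"translation": [0,0,0.018],"gripper": 255,"delta_rot": [0,0,0]}

```text
time: 14.1
tool_pos: [0.5781, 0.0136, -0.004]
tool_rot: [[1.0, -0.0, -0.0], [-0.0, -1.0, 0.0], [-0.0, -0.0, -1.0]]
ft_force: [-0.0, 0.5, 0.5]
grip_width: -0.0001
finger_force: 0.0
```

No contact at z = -0.004, so the reported TCP lies below the real fingertips. I keep probing.

servo_tool:
  deltas:
    - {"translation": [0,0,0.01],"gripper": 255,"delta_rot": [0,0,0]}
    - {"translation": [0,0,0.02],"gripper": 255,"delta_rot": [0,0,0]}
    - {"translation": [0,0,0.03],"gripper": 255,"delta_rot": [0,0,0]}
    - {"translation": [0,0,0.035],"gripper": 255,"delta_rot": [0,0,0]}
    - {"translation": [0,0,0.04],"gripper": 255,"delta_rot": [0,0,0]}

```text
time: 14.6
tool_pos: [0.5781, 0.0136, -0.0162]
tool_rot: [[1.0, -0.0, -0.0], [-0.0, -1.0, 0.0], [-0.0, -0.0, -1.0]]
ft_force: [-0.7, -0.6, 0.4]
grip_width: -0.0001
finger_force: 0.0
```

servo_tool:
  deltas:
    - {"translation": [0,0,0.005],"gripper": 255,"delta_rot": [0,0,0]}
    - {"translation": [0,0,0.01],"gripper": 255,"delta_rot": [0,0,0]}
    - {"translation": [0,0,0.015],"gripper": 255,"delta_rot": [0,0,0]}
    - {"translation": [0,0,0.02],"gripper": 255,"delta_rot": [0,0,0]}
    - {"translation": [0,0,0.02],"gripper": 255,"delta_rot": [0,0,0]}

```text
time: 15.1
tool_pos: [0.578, 0.0136, -0.0222]
tool_rot: [[1.0, -0.0, -0.0], [-0.0, -1.0, 0.0], [-0.0, -0.0, -1.0]]
ft_force: [0.1, -0.2, -0.4]
grip_width: 0.0
finger_force: 0.0
```

servo_tool:
  deltas:
    - {"translation": [0,0,0.003],"gripper": 255,"delta_rot": [0,0,0]}
    - {"translation": [0,0,0.006],"gripper": 255,"delta_rot": [0,0,0]}
    - {"translation": [0,0,0.009],"gripper": 255,"delta_rot": [0,0,0]}
    - {"translation": [0,0,0.01],"gripper": 255,"delta_rot": [0,0,0]}
    - {"translation": [0,0,0.01],"gripper": 255,"delta_rot": [0,0,0]}

```text
time: 15.6
tool_pos: [0.5781, 0.0136, -0.025]
tool_rot: [[1.0, -0.001, -0.0], [-0.001, -1.0, 0.0], [-0.0, -0.0, -1.0]]
ft_force: [-0.9, 0.3, 0.6]
grip_width: -0.0001
finger_force: 0.0
```

servo_tool:
  deltas:
    - {"translation": [0,0,0.003],"gripper": 255,"delta_rot": [0,0,0]}
    - {"translation": [0,0,0.006],"gripper": 255,"delta_rot": [0,0,0]}
    - {"translation": [0,0,0.009],"gripper": 255,"delta_rot": [0,0,0]}
    - {"translation": [0,0,0.01],"gripper": 255,"delta_rot": [0,0,0]}
    - {"translation": [0,0,0.01],"gripper": 255,"delta_rot": [0,0,0]}

```text
time: 16.1
tool_pos: [0.5782, 0.0136, -0.0273]
tool_rot: [[1.0, -0.001, 0.0], [-0.001, -1.0, -0.0], [0.0, 0.0, -1.0]]
ft_force: [-5.3, 0.3, 13.9]
grip_width: 0.0001
finger_force: 7.4
```

Contact is at a reading of about -0.027, so the real tips sit about 27 mm above the reported TCP. I take one close look with the tip on the bench to get the lateral offset.

```bash
python3 - <<'E'
from h import *
a=optics.capture("scene");cv2.imwrite("pics/a7s.png",a)
p=proj("scene",[[.578,.0136,0.0]])[0];print(p)
x0,y0=int(p[0])-33,int(p[1])-30
c=cv2.resize(a[y0:y0+50,x0:x0+66],(792,600),interpolation=cv2.INTER_CUBIC)
c=cv2.convertScaleAbs(c,alpha=1.8,beta=10)
P=lambda X:[tuple(int(v) for v in q) for q in ((proj("scene",X)-[x0,y0])*12+5.5)]
X=[[.578+dx,.0136+dy,0] for dx in(-.011,0,.011) for dy in(-.01,0,.01)]
for q in P(X): cv2.circle(c,q,2,(0,0,255),-1)
cv2.imwrite("pics/a7.png",c);print(x0,y0)
print("a6",atz("scene",np.array([[265,415],[315,437]])/6-.4+[185,120],.045))
E
```

```text
[247.52738374 248.45287059]
214 218
a6 [[ 0.47385137 -0.05787471  0.045     ]
 [ 0.47837994 -0.03783147  0.045     ]]
```

View pics/a7.png

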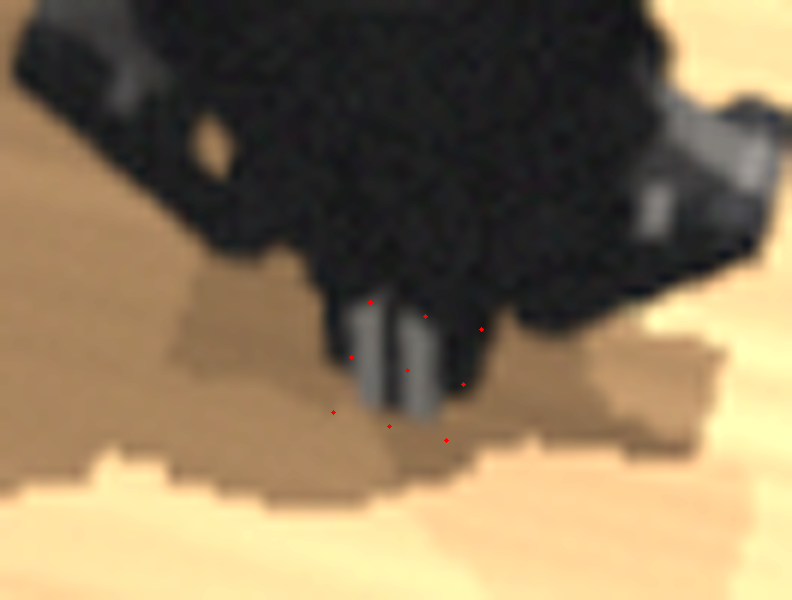

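The pads' tips at (372,408) and (420,418) agree with the projected TCP in x and y, so the offset is only about 27 mm in z. I rise and re-grasp the knob lower.

servo_tool:
  deltas:
    - {"translation": [0,0,-0.1],"gripper": 255,"delta_rot": [0,0,0]}
    - {"translation": [0,0,-0.2],"gripper": 255,"delta_rot": [0,0,0]}
    - {"translation": [0,0,-0.3],"gripper": 100,"delta_rot": [0,0,0]}
    - {"translation": [0,0,-0.38],"gripper": 0,"delta_rot": [0,0,0]}
    - {"translation": [0,0,-0.38],"gripper": 0,"delta_rot": [0,0,0]}

```text
time: 16.65
tool_pos: [0.58, 0.0138, 0.0893]
tool_rot: [[1.0, -0.001, 0.005], [-0.001, -1.0, 0.0], [0.005, -0.0, -1.0]]
ft_force: [0.9, -0.1, 0.7]
grip_width: 0.0435
finger_force: 0.0
```

```bash
python3 - <<'E'
from h import *
a=optics.capture("scene");b=optics.capture("top");cv2.imwrite("pics/a8s.png",a)
o=cv2.imread("pics/s0r.png");ob=cv2.imread("pics/t0r.png")
g=lambda i:cv2.resize(cv2.Canny(cv2.GaussianBlur(cv2.cvtColor(i,6),(3,3),0),25,60),None,fx=1,fy=1)
def m(o,n,x,y,w,h,d=6,f=lambda i:i):
    k=4;T=cv2.resize(f(o[y:y+h,x:x+w]),None,fx=k,fy=k,interpolation=2);S=cv2.resize(f(n[y-d:y+h+d,x-d:x+w+d]),None,fx=k,fy=k,interpolation=2)
    r_=cv2.matchTemplate(S,T,cv2.TM_CCOEFF_NORMED);_,v,_,l=cv2.minMaxLoc(r_);return v.__round__(3),l[0]/k-d,l[1]/k-d
print("lid scene",m(o,a,216,180,38,36),"knob",m(o,a,226,182,18,20),"ref green",m(o,a,272,188,40,34))
print("lid top",m(ob,b,250,176,42,42))
s=sensors.read_state();print(s["tool_pos"],s["time"])
e=1;print((atz("scene",[[236,199],[235,200]],.013)-atz("scene",[[235,199]],.013)).round(4))
E
```

```text
lid scene (0.158, -4.75, -6.0) knob (0.173, -5.25, 4.25) ref green (0.672, 0.0, 0.0)
lid top (0.232, -1.5, -0.5)
[0.57828718 0.01346977 0.08624946] 16.75
[[-0.0006  0.0021  0.    ]
 [ 0.0026  0.0008  0.    ]]
```

servo_tool:
  deltas:
    - {"translation": [-0.1,0.055,0],"gripper": 0,"delta_rot": [0,0,0]}
    - {"translation": [-0.2,0.11,0],"gripper": 0,"delta_rot": [0,0,0]}
    - {"translation": [-0.3,0.167,0],"gripper": 0,"delta_rot": [0,0,0]}
    - {"translation": [-0.36,0.2,0],"gripper": 0,"delta_rot": [0,0,0]}
    - {"translation": [-0.36,0.2,0],"gripper": 0,"delta_rot": [0,0,0]}

```text
time: 17.25
tool_pos: [0.467, -0.048, 0.0849]
tool_rot: [[1.0, -0.003, -0.003], [-0.003, -1.0, -0.001], [-0.003, 0.001, -1.0]]
ft_force: [0.9, 0.1, -0.6]
grip_width: 0.0855
finger_force: 0.0
```

servo_tool:
  deltas:
    - {"translation": [0,0,0.08],"gripper": 0,"delta_rot": [0,0,0]}
    - {"translation": [0,0,0.16],"gripper": 0,"delta_rot": [0,0,0]}
    - {"translation": [0,0,0.24],"gripper": 0,"delta_rot": [0,0,0]}
    - {"translation": [0,0,0.29],"gripper": 0,"delta_rot": [0,0,0]}
    - {"translation": [0,0,0.29],"gripper": 0,"delta_rot": [0,0,0]}

```text
time: 17.75
tool_pos: [0.4688, -0.0457, -0.0034]
tool_rot: [[1.0, 0.0, -0.004], [0.0, -1.0, 0.001], [-0.004, -0.001, -1.0]]
ft_force: [0.9, 0.2, 0.1]
grip_width: 0.0856
finger_force: 0.0
```

servo_tool:
  deltas:
    - {"translation": [0,0,0.015],"gripper": 0,"delta_rot": [0,0,0]}
    - {"translation": [0,0,0.027],"gripper": 0,"delta_rot": [0,0,0]}
    - {"translation": [0,0,0.027],"gripper": 60,"delta_rot": [0,0,0]}
    - {"translation": [0,0,0.027],"gripper": 120,"delta_rot": [0,0,0]}
    - {"translation": [0,0,0.027],"gripper": 160,"delta_rot": [0,0,0]}

```text
time: 18.25
tool_pos: [0.4704, -0.0464, -0.0087]
tool_rot: [[1.0, -0.001, 0.001], [-0.001, -1.0, -0.0], [0.001, 0.0, -1.0]]
ft_force: [0.4, 0.9, -0.2]
grip_width: 0.0439
finger_force: 0.0
```

servo_tool:
  deltas:
    - {"translation": [0,0,0],"gripper": 168,"delta_rot": [0,0,0]}
    - {"translation": [0,0,0],"gripper": 175,"delta_rot": [0,0,0]}
    - {"translation": [0,0,0],"gripper": 182,"delta_rot": [0,0,0]}
    - {"translation": [0,0,0],"gripper": 190,"delta_rot": [0,0,0]}
    - {"translation": [0,0,0],"gripper": 200,"delta_rot": [0,0,0]}

```text
time: 18.75
tool_pos: [0.4702, -0.0464, -0.0087]
tool_rot: [[1.0, -0.001, 0.0], [-0.001, -1.0, -0.0], [0.0, 0.0, -1.0]]
ft_force: [-2.4, 0.1, 9.7]
grip_width: 0.0242
finger_force: 58.3
```

The knob is held, with opening 24 mm and pad force 58 N. I lift.

servo_tool:
  deltas:
    - {"translation": [0,0,-0.03],"gripper": 220,"delta_rot": [0,0,0]}
    - {"translation": [0,0,-0.13],"gripper": 220,"delta_rot": [0,0,0]}
    - {"translation": [0,0,-0.25],"gripper": 220,"delta_rot": [0,0,0]}
    - {"translation": [0,0,-0.35],"gripper": 220,"delta_rot": [0,0,0]}
    - {"translation": [0,0,-0.4],"gripper": 220,"delta_rot": [0,0,0]}

```text
time: 19.25
tool_pos: [0.471, -0.0463, 0.114]
tool_rot: [[1.0, -0.001, 0.003], [-0.001, -1.0, -0.0], [0.003, 0.0, -1.0]]
ft_force: [1.0, -0.6, -0.8]
grip_width: 0.0242
finger_force: 58.9
```

servo_tool:
  deltas:
    - {"translation": [0.06,0.053,0],"gripper": 220,"delta_rot": [0,0,0]}
    - {"translation": [0.16,0.139,0],"gripper": 220,"delta_rot": [0,0,0]}
    - {"translation": [0.26,0.226,0],"gripper": 220,"delta_rot": [0,0,0]}
    - {"translation": [0.36,0.313,0],"gripper": 220,"delta_rot": [0,0,0]}
    - {"translation": [0.46,0.4,0],"gripper": 220,"delta_rot": [0,0,0]}

```text
time: 19.75
tool_pos: [0.609, -0.1676, 0.1115]
tool_rot: [[1.0, -0.0, 0.0], [-0.0, -1.0, 0.0], [0.0, -0.0, -1.0]]
ft_force: [0.9, 0.9, -0.8]
grip_width: 0.0243
finger_force: 58.9
```

servo_tool:
  deltas:
    - {"translation": [0.07,0.06,0],"gripper": 220,"delta_rot": [0,0,0]}
    - {"translation": [0.12,0.1,0],"gripper": 220,"delta_rot": [0,0,0]}
    - {"translation": [0.148,0.128,0],"gripper": 220,"delta_rot": [0,0,0]}
    - {"translation": [0.148,0.128,0],"gripper": 220,"delta_rot": [0,0,0]}
    - {"translation": [0.148,0.128,0],"gripper": 220,"delta_rot": [0,0,0]}

```text
time: 20.25
tool_pos: [0.6518, -0.2042, 0.111]
tool_rot: [[1.0, -0.0, -0.0], [-0.0, -1.0, 0.001], [-0.0, -0.001, -1.0]]
ft_force: [-0.7, 1.7, -0.9]
grip_width: 0.0241
finger_force: 58.9
```

```bash
python3 - <<'E'
from h import *
a=optics.capture("scene");cv2.imwrite("pics/a9s.png",a)
s=sensors.read_state();p=s["tool_pos"];print(p,s["ft_force"],s["grip_width"],s["qvel"].round(3) if hasattr(s["qvel"],"round") else s["qvel"])
o=cv2.imread("pics/a5s.png")
# tub unmoved? match tub lower body
def m(o,n,x,y,w,h,d=4,k=6):
    T=cv2.resize(o[y:y+h,x:x+w],None,fx=k,fy=k,interpolation=2);S=cv2.resize(n[y-d:y+h+d,x-d:x+w+d],None,fx=k,fy=k,interpolation=2)
    _,v,_,l=cv2.minMaxLoc(cv2.matchTemplate(S,T,cv2.TM_CCOEFF_NORMED));return round(v,3),l[0]/k-d,l[1]/k-d
print(m(o,a,104,220,48,52))
# lid plate lower edge outline: dark/grey mask around expected plate
q=proj("scene",[[p[0],p[1],p[2]+.0217],[p[0],p[1],p[2]+.0087]]);print(q)
E
```

```text
[ 0.65178314 -0.20394288  0.1111027 ] [-0.33047339 -0.14924445 -0.38679412] 0.024604585826103708 [-0.003 -0.005  0.     0.002  0.002  0.    -0.001]
(0.352, 0.0, 0.16666666666666696)
[[116.41302475 219.00069219]
 [118.36957736 222.91095574]]
```

servo_tool:
  deltas:
    - {"translation": [0.002,0.003,0.04],"gripper": 220,"delta_rot": [0,0,0]}
    - {"translation": [0.002,0.003,0.08],"gripper": 220,"delta_rot": [0,0,0]}
    - {"translation": [0.002,0.003,0.12],"gripper": 220,"delta_rot": [0,0,0]}
    - {"translation": [0.002,0.003,0.14],"gripper": 220,"delta_rot": [0,0,0]}
    - {"translation": [0.002,0.003,0.14],"gripper": 220,"delta_rot": [0,0,0]}

```text
time: 20.8
tool_pos: [0.6522, -0.2054, 0.0674]
tool_rot: [[1.0, -0.0, -0.002], [-0.0, -1.0, 0.001], [-0.002, -0.001, -1.0]]
ft_force: [-0.2, -1.1, -0.9]
grip_width: 0.024
finger_force: 58.9
```

servo_tool:
  deltas:
    - {"translation": [0,0,0.003],"gripper": 220,"delta_rot": [0,0,0]}
    - {"translation": [0,0,0.006],"gripper": 220,"delta_rot": [0,0,0]}
    - {"translation": [0,0,0.009],"gripper": 220,"delta_rot": [0,0,0]}
    - {"translation": [0,0,0.012],"gripper": 220,"delta_rot": [0,0,0]}
    - {"translation": [0,0,0.015],"gripper": 220,"delta_rot": [0,0,0]}

```text
time: 21.3
tool_pos: [0.6531, -0.2058, 0.0646]
tool_rot: [[1.0, -0.0, 0.0], [-0.0, -1.0, -0.0], [0.0, 0.0, -1.0]]
ft_force: [-0.3, 0.3, -1.0]
grip_width: 0.0241
finger_force: 58.9
```

servo_tool:
  deltas:
    - {"translation": [0,0,0.003],"gripper": 220,"delta_rot": [0,0,0]}
    - {"translation": [0,0,0.006],"gripper": 220,"delta_rot": [0,0,0]}
    - {"translation": [0,0,0.009],"gripper": 220,"delta_rot": [0,0,0]}
    - {"translation": [0,0,0.01],"gripper": 220,"delta_rot": [0,0,0]}
    - {"translation": [0,0,0.01],"gripper": 220,"delta_rot": [0,0,0]}

```text
time: 21.8
tool_pos: [0.653, -0.2057, 0.0613]
tool_rot: [[1.0, -0.0, -0.0], [-0.0, -1.0, 0.0], [-0.0, -0.0, -1.0]]
ft_force: [0.5, -0.5, -0.5]
grip_width: 0.024
finger_force: 58.9
```

servo_tool:
  deltas:
    - {"translation": [0,0,0.002],"gripper": 220,"delta_rot": [0,0,0]}
    - {"translation": [0,0,0.004],"gripper": 220,"delta_rot": [0,0,0]}
    - {"translation": [0,0,0.005],"gripper": 220,"delta_rot": [0,0,0]}
    - {"translation": [0,0,0.006],"gripper": 220,"delta_rot": [0,0,0]}
    - {"translation": [0,0,0.006],"gripper": 220,"delta_rot": [0,0,0]}

```text
time: 22.3
tool_pos: [0.6534, -0.2055, 0.0602]
tool_rot: [[1.0, -0.0, 0.001], [-0.0, -1.0, 0.0], [0.001, -0.0, -1.0]]
ft_force: [-1.6, 2.8, 7.2]
grip_width: 0.0243
finger_force: 59.5
```

servo_tool:
  deltas:
    - {"translation": [0,0,0.001],"gripper": 220,"delta_rot": [0,0,0]}
    - {"translation": [0,0,0.002],"gripper": 220,"delta_rot": [0,0,0]}
    - {"translation": [0,0,0.003],"gripper": 220,"delta_rot": [0,0,0]}
    - {"translation": [0,0,0.003],"gripper": 220,"delta_rot": [0,0,0]}
    - {"translation": [0,0,0.003],"gripper": 220,"delta_rot": [0,0,0]}

```text
time: 22.8
tool_pos: [0.6536, -0.2055, 0.0597]
tool_rot: [[1.0, -0.0, 0.001], [-0.0, -1.0, 0.0], [0.001, -0.0, -1.0]]
ft_force: [-2.2, 2.6, 10.8]
grip_width: 0.0242
finger_force: 59.8
```

servo_tool:
  deltas:
    - {"translation": [0,0,0.001],"gripper": 220,"delta_rot": [0,0,0]}
    - {"translation": [0,0,0.002],"gripper": 220,"delta_rot": [0,0,0]}
    - {"translation": [0,0,0.003],"gripper": 220,"delta_rot": [0,0,0]}
    - {"translation": [0,0,0.004],"gripper": 220,"delta_rot": [0,0,0]}
    - {"translation": [0,0,0.004],"gripper": 220,"delta_rot": [0,0,0]}

```text
time: 23.3
tool_pos: [0.6534, -0.2054, 0.0581]
tool_rot: [[1.0, -0.0, 0.001], [-0.0, -1.0, 0.0], [0.001, -0.0, -1.0]]
ft_force: [-1.5, 3.2, 7.2]
grip_width: 0.024
finger_force: 59.6
```

servo_tool:
  deltas:
    - {"translation": [0,0,0.002],"gripper": 220,"delta_rot": [0,0,0]}
    - {"translation": [0,0,0.004],"gripper": 220,"delta_rot": [0,0,0]}
    - {"translation": [0,0,0.005],"gripper": 220,"delta_rot": [0,0,0]}
    - {"translation": [0,0,0.006],"gripper": 220,"delta_rot": [0,0,0]}
    - {"translation": [0,0,0.006],"gripper": 220,"delta_rot": [0,0,0]}

```text
time: 23.8
tool_pos: [0.6527, -0.2058, 0.0553]
tool_rot: [[1.0, -0.001, -0.001], [-0.001, -1.0, 0.0], [-0.001, -0.0, -1.0]]
ft_force: [-0.6, 0.2, -4.8]
grip_width: 0.0241
finger_force: 59.9
```

The lid has snapped and is carrying the tub's weight (-4.8 N). I press on down to the seat.

servo_tool:
  deltas:
    - {"translation": [0,0,0.002],"gripper": 220,"delta_rot": [0,0,0]}
    - {"translation": [0,0,0.004],"gripper": 220,"delta_rot": [0,0,0]}
    - {"translation": [0,0,0.006],"gripper": 220,"delta_rot": [0,0,0]}
    - {"translation": [0,0,0.007],"gripper": 220,"delta_rot": [0,0,0]}
    - {"translation": [0,0,0.007],"gripper": 220,"delta_rot": [0,0,0]}

```text
time: 24.3
tool_pos: [0.6532, -0.2057, 0.0537]
tool_rot: [[1.0, -0.0, 0.0], [-0.0, -1.0, 0.0], [0.0, -0.0, -1.0]]
ft_force: [0.3, 0.6, -4.4]
grip_width: 0.0244
finger_force: 59.9
```

servo_tool:
  deltas:
    - {"translation": [0,0,0.001],"gripper": 220,"delta_rot": [0,0,0]}
    - {"translation": [0,0,0.002],"gripper": 220,"delta_rot": [0,0,0]}
    - {"translation": [0,0,0.003],"gripper": 220,"delta_rot": [0,0,0]}
    - {"translation": [0,0,0.004],"gripper": 220,"delta_rot": [0,0,0]}
    - {"translation": [0,0,0.004],"gripper": 220,"delta_rot": [0,0,0]}

```text
time: 24.8
tool_pos: [0.6536, -0.2056, 0.0534]
tool_rot: [[1.0, -0.0, 0.001], [-0.0, -1.0, -0.0], [0.001, 0.0, -1.0]]
ft_force: [-0.3, 2.1, 8.1]
grip_width: 0.0241
finger_force: 61.0
```

servo_tool:
  deltas:
    - {"translation": [0,0,0.001],"gripper": 220,"delta_rot": [0,0,0]}
    - {"translation": [0,0,0.002],"gripper": 220,"delta_rot": [0,0,0]}
    - {"translation": [0,0,0.002],"gripper": 220,"delta_rot": [0,0,0]}
    - {"translation": [0,0,0.002],"gripper": 220,"delta_rot": [0,0,0]}
    - {"translation": [0,0,0.002],"gripper": 220,"delta_rot": [0,0,0]}

```text
time: 25.3
tool_pos: [0.6537, -0.2057, 0.0533]
tool_rot: [[1.0, -0.001, 0.002], [-0.001, -1.0, -0.0], [0.002, 0.0, -1.0]]
ft_force: [-2.9, 2.7, 15.6]
grip_width: 0.0241
finger_force: 61.9
```

servo_tool:
  deltas:
    - {"translation": [0,0,0.001],"gripper": 220,"delta_rot": [0,0,0]}
    - {"translation": [0,0,0.002],"gripper": 220,"delta_rot": [0,0,0]}
    - {"translation": [0,0,0.003],"gripper": 220,"delta_rot": [0,0,0]}
    - {"translation": [0,0,0.003],"gripper": 220,"delta_rot": [0,0,0]}
    - {"translation": [0,0,0.003],"gripper": 220,"delta_rot": [0,0,0]}

```text
time: 25.8
tool_pos: [0.654, -0.2057, 0.0533]
tool_rot: [[1.0, -0.001, 0.002], [-0.001, -1.0, -0.001], [0.002, 0.001, -1.0]]
ft_force: [-8.4, 2.8, 24.5]
grip_width: 0.0243
finger_force: 63.0
```

servo_tool:
  deltas:
    - {"translation": [0,0,-0.001],"gripper": 220,"delta_rot": [0,0,0]}
    - {"translation": [0,0,-0.002],"gripper": 220,"delta_rot": [0,0,0]}
    - {"translation": [0,0,-0.003],"gripper": 220,"delta_rot": [0,0,0]}
    - {"translation": [0,0,-0.003],"gripper": 220,"delta_rot": [0,0,0]}
    - {"translation": [0,0,-0.003],"gripper": 220,"delta_rot": [0,0,0]}

```text
time: 26.3
tool_pos: [0.6537, -0.2057, 0.0533]
tool_rot: [[1.0, -0.0, 0.002], [-0.0, -1.0, -0.0], [0.002, 0.0, -1.0]]
ft_force: [-4.5, 2.1, 14.9]
grip_width: 0.0241
finger_force: 61.9
```

```bash
python3 - <<'E'
from h import *
a=optics.capture("scene");cv2.imwrite("pics/a10s.png",a)
s=sensors.read_state();print(s["tool_pos"],s["ft_force"],s["time"],s["ft_torque"])
o=cv2.imread("pics/a5s.png")
def m(o,n,x,y,w,h,d=4,k=6):
    T=cv2.resize(o[y:y+h,x:x+w],None,fx=k,fy=k,interpolation=2);S=cv2.resize(n[y-d:y+h+d,x-d:x+w+d],None,fx=k,fy=k,interpolation=2)
    _,v,_,l=cv2.minMaxLoc(cv2.matchTemplate(S,T,cv2.TM_CCOEFF_NORMED));return round(v,3),l[0]/k-d,l[1]/k-d
print(m(o,a,113,253,44,22))
E
```

```text
[ 0.65373981 -0.20565947  0.05336027] [-3.65755929  2.31235409 14.92461766] 26.35 [0.45045048 0.87047033 0.00799427]
(0.839, -0.16666666666666652, 0.33333333333333304)
```

The lid is seated at the expected height: the reading held at 0.0533 under both 15 N and 24.5 N. The push is now a steady 15 N, and the tub base has not moved. I hand the job in.

```bash
python3 -c "
from h import *
print(r.close_job())"
```

```text
the job is handed in; nothing more can be done
None
```

I slid the tub into the square, snapped its lid fully home, and handed the job in at about 26 s with the gripper still pressing the lid at 15 N; the first knob grasp missed (no harm seen) because the real fingertips sit about 27 mm above the reported TCP, so I re-gripped lower.

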